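Check that both brake levers stop short of the grips

ROBOT

A 7-joint arm with a two-finger parallel gripper is mounted at the origin on the work surface. World frame = base frame: x ahead of the robot, y to its left, z up, the work surface at z = 0. Lengths are in m, angles in degrees, forces in N, time in s.
With the tool pointing down it reaches from about 0.425 to 0.925 m from the base axis. Payload 6.8 kg.
Tool frame: the origin (TCP) lies midway between the tips of the shut fingers; the grasp point (between the pads) lies 19 mm behind it; z points along the fingers, y is the direction in which the jaws open and shut (so a half turn about z gives the same grasp; the last joint's range is limited). The gripper opens to 85 mm and grips with 20 to 120 N. Pads are 22 mm wide; open, the fingers measure 114 mm over their backs; the gripper's body (76 mm by 85 mm) begins 54 mm behind the grasp point. The pads swing forward as they close: fully open they stand 13 mm farther back than shut.
Start: joints at [-71.969, 27.33, 1.283, 89.118, -0.659, 63.558, -4.761], TCP at [0.277, 0.616, 0.231] pointing down, gripper open.
Joint ranges: [-169.35, 169.35], [-19.33, 120.38], [-80.79, 83.38], [13.8, 139.57], [-78.32, 258.32], [9.67, 109.79], [-169.56, 169.56]. Speed limits (degrees/s): [136.94, 136.94, 180, 180, 180, 180, 180].

INTERFACE

Orientations are given as [roll, pitch, yaw] about the fixed x, y, z axes, in that order (R = Rz(yaw) Ry(pitch) Rx(roll)).
In Python, from workcell import bot gives the robot as it stands. The module is installed in compiled form; this text tells all that it offers. Calls block until the motion is done:
- bot.move_ptp(position, orientation): joint-space move of the TCP to a pose.
- bot.move_linear(position, attitude=None, v=0.15, stop_force=None): straight line of the TCP; attitude=None keeps the orientation; v is the mean speed in m/s. With stop_force (N) it stops when the force on the tool has changed by that much, and returns True; else False.
- bot.goto_joints(angles): joint-space move.
- bot.move_gripper(opening, newtons=None): finger opening in m; newtons is the grip in N (None keeps the last); returns when the fingers have stopped.
- bot.sleep(seconds).
- bot.ik(position, orientation): joint angles nearest the present ones, or None.
- bot.get_image(name): name is "side" or "top" or "wrist"; returns (picture, depth): 420x560x3 uint8, red, green, blue; 420x560 float32, m along the optical axis (not along the pixel's ray), 0 where there is no reading.
- bot.calibration(name): a dict with "fx", "fy", "cx", "cy" (pixels), "R" (3x3) and "t" (3): a world point X has camera coordinates R X + t. Camera axes: x right, y down, z forward; pixel columns grow to the right and rows downward; lengths in m; the calibration is good to about 2 mm. A picture is of the moment at which its call begins: read the wrist's pose just before it. calibration takes no time and is no camera call; for the wrist camera it gives the pose at the moment of the call.
A pose or a line that the arm cannot do raises bot.PlanningError and nothing moves.
- bot.hand_in(): hands the job in, once; it reports no verdict.
Readings, each from a call of its own:
- bot.current_time(): time.
- bot.current_joint_positions(): joint angles.
- bot.current_joint_vel(): joint speeds.
- bot.current_tau(): joint torques, N m.
- bot.current_position(): TCP position.
- bot.current_tool_rot(): TCP orientation.
- bot.current_ft_force(): force on the tool from outside, world axes, zero at the start.
- bot.current_torque(): the same for the moment, N m.
- bot.current_finger_gap(): finger opening in m.
Only numpy, scipy, OpenCV 4.12 (cv2) and the standard library are available. Lean on these libraries where they do the work, as an engineer would, in place of code of your own. Each camera call takes 0.05 s, during which the arm holds its last target.

TASK

The brake levers have just been fitted to the bicycle handlebar in the vice. Press the left lever in towards its grip with the outside of the fingers until it goes firm, hold it firm for two seconds to check that it stops short of the grip and does not sink, and let it come fully out again; then check the right lever in the same way. Do not grip the levers or force them past firm, and leave the other things on the desk where they are.

Things in the scene. Friction and masses are not known exactly. Their poses are not given: they have to be found in the camera images.
- handlebar: fixed flat bicycle handlebar held by its stem in a suction-base vice on the desk. Origin on the desk under the bar's middle; x level and forward, away from the robot's side (within 0.3 rad of world x), y along the bar to the left, z up. Bar axis 190 mm high, grips 32 mm thick (36 at the collars) at |y| 152 to 286 mm. All lower than 226 mm. Vice on the -x side, |y| under 95 mm, to x = -150 mm
- lever_left: the left brake lever: cranked aluminium blade, 14 mm tall, 10 mm thick, that runs outboard in front of the left grip. Origin at its pivot, x 44, y +144, z 190 mm on the handlebar; axes those of the handlebar while it is out. The straight part to press spans y = +52 to +90 mm of its frame, the hooked tip ends at +114 mm. The master cylinder is inboard of the pivot, up to 19 mm above the blade's middle
- lever_right: the right brake lever: cranked aluminium blade, 14 mm tall, 10 mm thick, that runs outboard in front of the right grip. Origin at its pivot, x 44, y -144, z 190 mm on the handlebar; axes those of the handlebar while it is out. The straight part to press spans y = -52 to -90 mm of its frame, the hooked tip ends at -114 mm. The master cylinder is inboard of the pivot, up to 19 mm above the blade's middle
- press_left (a point): where fingers press: middle of the outer (+x) face of the straight part of the left blade, 7 mm below its top edge, 74 mm outboard of the pivot; moves and turns with the lever. Pressing is towards the handlebar's -x. While out it lies 85 mm in front of the bar's axis and 218 mm left of the bar's middle
- press_right (a point): the same point on the right lever's blade; while out it lies 85 mm in front of the bar's axis and 218 mm to the right of the bar's middle
- brake_left (a joint): swing of the left lever about its upright pivot, rad: 0 out (at rest), growing as it is pressed. At press_left the spring takes 1 to 4 N; at 0.30 (24 mm in) the closed brake line makes it firm, and it then gives about 1 mm per 3.5 N. 8 to 15 N there shows it is firm; the blade is then still over 30 mm clear of the grip. Springs back to 0 when let go
- brake_right (a joint): the same for the right lever
- grip_left (a point): foremost point (+x) of the left grip's surface, at the height of the bar's axis, facing press_left
- grip_right (a point): foremost point (+x) of the right grip's surface, at the height of the bar's axis, facing press_right
- pen_stand: bystander: round black plastic pen stand, 76 mm across, 100 mm high, with pens up to 165 mm high; origin under its centre
- lunchbox: bystander: stainless steel lunchbox, 119 x 174 x 62 mm high; origin under its centre
- bottle: bystander: capped green glass bottle, 68 mm across, 210 mm high; origin under its centre
- eraser_dish: bystander: white ceramic dish with erasers in it, 104 mm across, 30 mm high; origin under its centre
- abacus: bystander: small wooden abacus lying flat, 112 x 190 x 18 mm; origin under its centre
- hex_key: bystander: L-shaped steel hex key lying flat, 108 x 38 x 8 mm; origin under the long arm's middle
- spanner: bystander: steel spanner lying flat, 150 mm long; origin under its middle

How it is judged:
By the outcome, as a careful person would: the job done as asked, in the order asked, and still so for the second after the job is handed in, with the robot touching nothing.
It also fails if it takes over 64 s, if anything falls off the work surface, if the arm or the gripper's body presses on something with over 40 N, if the wrist force passes 120 N, or if a joint passes its speed limit or range.

## Working session

There is one attempt and no reset: what is moved stays moved. The work goes in short steps, each a Python script; the robot and the scene stay as the last script left them, time stands still between calls to the robot, and variables do not carry over. Pictures are saved under pics/ and viewed, and the job is handed in when it is done.

```bash
mkdir -p pics
python3 - <<'E'
from workcell import bot
import cv2,numpy as np
for n in ["side","top","wrist"]:
    im,d=bot.get_image(n); cv2.imwrite(f"pics/a_{n}.png",im[:,:,::-1]); np.savez(f"a_{n}.npz",im=im,d=d,**bot.calibration(n))
    c=bot.calibration(n); print(n,c['fx'],c['cx'],c['cy'],(-c['R'].T@c['t']).round(3),c['R'].round(3).tolist())
print(bot.current_time(),bot.current_position(),bot.current_tool_rot(),bot.current_finger_gap())
E
```

```text
side 486.326010648553 276.0159328229194 210.55395597150505 [0.388 0.762 0.934] [[-0.968, -0.252, -0.024], [-0.148, 0.638, -0.755], [0.205, -0.727, -0.655]]
top 405.9832523005327 277.2570060487507 207.32519636494308 [ 0.483 -0.133  1.301] [[-0.02, -1.0, -0.016], [-0.992, 0.022, -0.127], [0.127, 0.013, -0.992]]
wrist 332.8833832656147 280.3868356960173 211.61872647280111 [0.212 0.645 0.373] [[0.41, 0.912, -0.001], [0.876, -0.394, 0.278], [0.253, -0.115, -0.961]]
0.15 [0.27677308 0.61513852 0.23052065] [-1.79916670e+02  5.78752409e-03  1.55776405e+02] 0.08531665431476146
```

View pics/a_top.png

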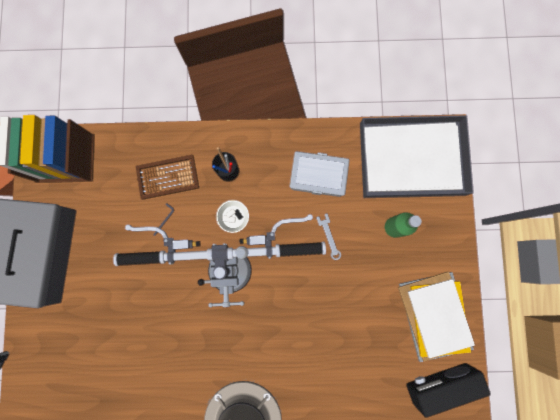

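View pics/a_side.png

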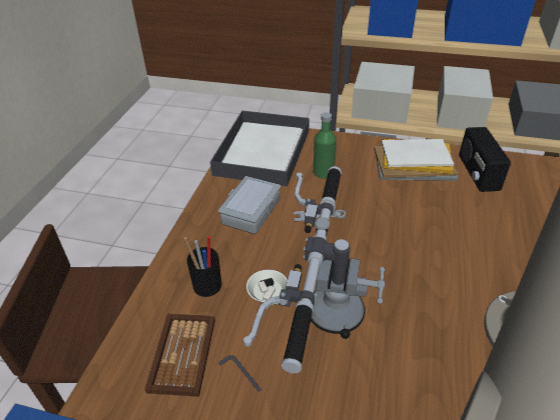

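View pics/a_wrist.png

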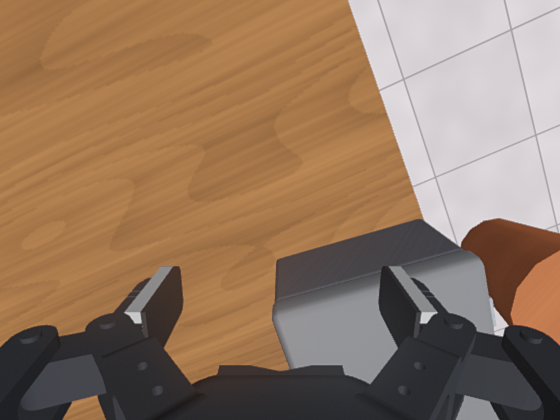

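The top view is 'up = +x', with the left grip near (137,259), the right grip near (303,249), and the levers at (128-170,228-240) and (270-312,217-240). The side view shows the same handlebar, with the left lever tip at (250,340). Next I'll turn these into world points.

```bash
cat > h.py <<'E'
import numpy as np,cv2
def load(n): 
    z=np.load(n); return {k:z[k] for k in z.files}
def pts(s):
    h,w=s['d'].shape; u,v=np.meshgrid(np.arange(w),np.arange(h)); d=s['d']
    c=np.stack([(u-s['cx'])/s['fx']*d,(v-s['cy'])/s['fy']*d,d],-1)
    return (c-s['t'])@s['R']
def ray_z(s,u,v,z):
    r=s['R'].T@np.array([(u-s['cx'])/s['fx'],(v-s['cy'])/s['fy'],1]); o=-s['R'].T@s['t']
    return o+r*(z-o[2])/r[2]
E
python3 - <<'E'
from h import *
for n in ['top','side']:
    s=load(f'a_{n}.npz'); P=pts(s); im=s['im'].astype(int); mx=im.max(-1)
    ok=(s['d']>0)&(P[...,0]>.2)&(P[...,0]<.75)&(abs(P[...,1])<.45)
    g=ok&(mx<70)&(P[...,2]>.17)&(P[...,2]<.225)
    n_,lab,st,ce=cv2.connectedComponentsWithStats(g.astype(np.uint8))
    for i in range(1,n_):
        if st[i,4]>60:
            q=P[lab==i]; print(n,st[i],q.mean(0).round(4),q.min(0).round(3),q.max(0).round(3))
    l=ok&(mx>110)&(P[...,2]>.165)&(P[...,2]<.225)&(im.max(-1)-im.min(-1)<50)
    n_,lab,st,ce=cv2.connectedComponentsWithStats(l.astype(np.uint8))
    for i in range(1,n_):
        if st[i,4]>30:
            q=P[lab==i]; print(n,'L',st[i],q.mean(0).round(4),q.min(0).round(3),q.max(0).round(3))
    cv2.imwrite(f'pics/b_{n}.png',cv2.resize(np.where(g[...,None],[0,0,255],np.where(l[...,None],[0,255,0],im[...,::-1]))[190:320,90:370].astype(np.uint8) if n=='top' else np.where(g[...,None],[0,0,255],np.where(l[...,None],[0,255,0],im[...,::-1]))[160:380,220:370].astype(np.uint8),None,fx=2.5,fy=2.5,interpolation=0))
E
```

```text
top [280 243  42  13 443] [ 0.5099 -0.1789  0.203 ] [ 0.494 -0.234  0.192] [ 0.525 -0.123  0.212]
top [117 252  42  13 450] [0.4944 0.2618 0.2038] [0.479 0.205 0.192] [0.51  0.318 0.212]
top L [270 215  43  22 200] [ 0.5817 -0.1502  0.1964] [ 0.546 -0.213  0.184] [ 0.602 -0.097  0.205]
top L [126 225  42  18 199] [0.5686 0.2351 0.1968] [0.536 0.181 0.184] [0.585 0.298 0.208]
top L [249 235  16  10 142] [ 0.5358 -0.0609  0.2077] [ 0.525 -0.081  0.196] [ 0.549 -0.039  0.212]
top L [172 238  17  11 145] [0.5294 0.147  0.2076] [0.518 0.125 0.179] [0.548 0.175 0.214]
top L [322 242   4  13  48] [ 0.5108 -0.2402  0.2031] [ 0.495 -0.245  0.194] [ 0.527 -0.236  0.208]
top L [271 244  10  13  88] [ 0.5067 -0.1114  0.2017] [ 0.492 -0.123  0.189] [ 0.525 -0.099  0.211]
top L [226 246  41  15 379] [ 0.504  -0.0296  0.2058] [ 0.484 -0.086  0.187] [0.521 0.022 0.225]
top L [172 249  41  12 343] [0.499  0.1122 0.1997] [0.485 0.058 0.185] [0.515 0.168 0.213]
top L [159 251   9  13  94] [0.4954 0.1935 0.202 ] [0.479 0.18  0.185] [0.512 0.204 0.211]
top L [114 253   4  13  35] [0.4919 0.3215 0.2045] [
[... 942 characters left out ...]
027   0.2086] [ 0.489 -0.088  0.192] [0.52  0.02  0.225]
side L [334 239  15  11 126] [0.4529 0.0384 0.2174] [0.439 0.021 0.21 ] [0.468 0.054 0.222]
side L [304 252  19  41 452] [0.4994 0.1065 0.1991] [0.487 0.059 0.182] [0.517 0.165 0.208]
side L [287 270  15  17 178] [0.5303 0.1441 0.2088] [0.519 0.111 0.197] [0.543 0.164 0.212]
side L [314 293   4  14  35] [0.4801 0.1732 0.1944] [0.478 0.166 0.173] [0.485 0.176 0.21 ]
side L [244 296  43  51 428] [0.5689 0.239  0.1947] [0.535 0.183 0.182] [0.588 0.3   0.201]
side L [296 298  18  14 104] [0.4955 0.1932 0.2025] [0.48  0.179 0.189] [0.513 0.202 0.21 ]
side L [282 358  20  15 234] [0.4926 0.3229 0.1944] [0.476 0.317 0.171] [0.509 0.326 0.209]
```

View pics/b_top.png

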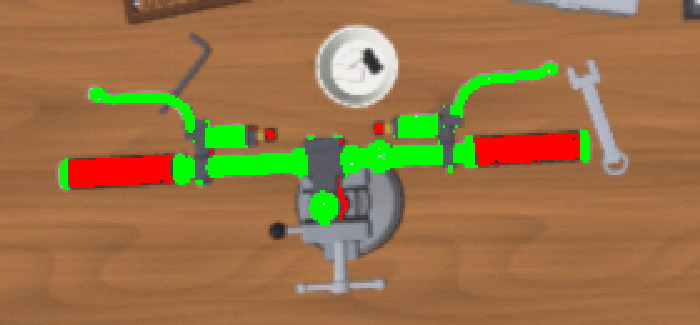

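View pics/b_side.png

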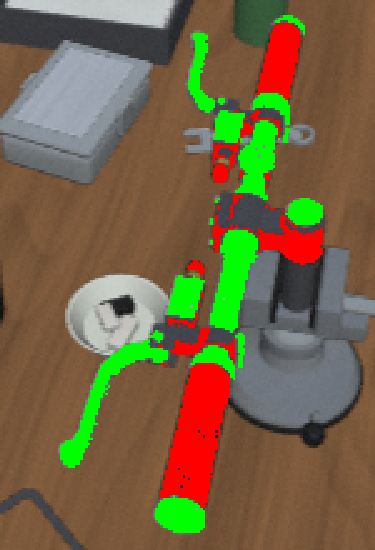

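Run:
```python
from h import *
a=.0347;O=np.array([.502,.041]);R=np.array([[np.cos(a),-np.sin(a)],[np.sin(a),np.cos(a)]])
for n in ['top','side']:
    s=load(f'a_{n}.npz'); P=pts(s); q=P[s['d']>0]; L=(q[:,:2]-O)@R
    for sg in (1,-1):
        for y0 in range(190,262,8):
            m=(abs(L[:,1]*sg-y0/1000)<.004)&(q[:,2]>.15)&(L[:,0]>.04)&(L[:,0]<.12)
            if m.any(): print(n,sg,y0,'x',L[m,0].min().round(4),L[m,0].max().round(4),'z',q[m,2].min().round(3),q[m,2].max().round(3),m.sum())
from workcell import bot
for sg in(1,-1):
    p=O+R@np.array([.085,sg*.218]);print(p)
    for yaw in (182-17*sg,182,2-17*sg): 
        for x in(.06,.012,-.02):
            pp=p+R@[x,0]; print(yaw,x,bot.ik([*pp,.172],[180,0,yaw]))
```

```text
top 1 190 x 0.0744 0.0827 z 0.195 0.2 10
top 1 198 x 0.0751 0.0831 z 0.191 0.202 12
top 1 206 x 0.0753 0.0837 z 0.193 0.202 13
top 1 214 x 0.0759 0.0843 z 0.189 0.2 10
top 1 222 x 0.0759 0.0844 z 0.192 0.2 11
top 1 230 x 0.0745 0.0849 z 0.19 0.199 11
top 1 238 x 0.077 0.0855 z 0.194 0.197 10
top 1 246 x 0.0781 0.0917 z 0.187 0.202 19
top 1 254 x 0.0804 0.089 z 0.193 0.2 7
top -1 190 x 0.0749 0.0833 z 0.193 0.2 12
top -1 198 x 0.0748 0.0834 z 0.191 0.199 12
top -1 206 x 0.0748 0.0826 z 0.187 0.199 12
top -1 214 x 0.0762 0.0849 z 0.193 0.201 9
top -1 222 x 0.0758 0.0847 z 0.193 0.199 10
top -1 230 x 0.0755 0.0841 z 0.193 0.201 12
top -1 238 x 0.0755 0.0864 z 0.189 0.198 13
top -1 246 x 0.0777 0.0909 z 0.192 0.199 14
top -1 254 x 0.0798 0.0909 z 0.193 0.201 13
side 1 190 x 0.075 0.0843 z 0.183 0.198 24
side 1 198 x 0.0757 0.0849 z 0.191 0.199 22
side 1 206 x 0.0754 0.0851 z 0.188 0.199 22
side 1 214 x 0.0754 0.0857 z 0.188 0.199 25
side 1 222 x 0.0758 0.0854 z 0.185 0.198 23
side 1 230 x 0.0756 0.0861 z 0.188 0.199 26
side 1 238 x 0.0766 0.0914 z 0.186 0.199 31
side 1 246 x 0.079 0.0941
[... 1680 characters left out ...]
9  26.03714858  29.32079757 104.53692032 -15.52713178
  53.41625443 134.05866403]
182 0.06 [-11.54894123  33.53904349  30.82334006  93.60994656 -19.44303737
  58.26414883 117.41252814]
182 0.012 [-12.80472773  29.44458536  31.98705811 100.39920614 -18.43377103
  55.43889729 118.44345905]
182 -0.02 [-13.79144765  26.76053061  33.08000598 104.70736883 -17.74762893
  53.72878407 119.11394966]
19 0.06 [-20.37689894  37.81087211  45.52471666  94.21558395 -30.04441807
  60.89432435 -36.84188347]
19 0.012 [-25.80116104  36.40479434  53.10094816 101.1992012  -33.38060355
  59.61118956 -31.37748987]
19 -0.02 [-30.49142759  37.06325306  60.47416625 105.65229028 -37.30657406
  59.9142593  -25.95141965]
```

Both views agree to about 1 mm: bar yaw is about 2.0°, the bar middle is at (0.502, 0.041), both blade faces are at local x ≈ 0.085, and their tops are near z ≈ 0.198. Now lift, shut the fingers and move in front of the left lever.

```bash
cat >> h.py <<'E'
a=.0347;O=np.array([.502,.041]);RB=np.array([[np.cos(a),-np.sin(a)],[np.sin(a),np.cos(a)]])
def W(x,y,z): return [*(O+RB@np.array([x,y])),z]
def rot2(t): return np.array([[np.cos(t),-np.sin(t)],[np.sin(t),np.cos(t)]])
def tcp(sg,th,gap=0,z=.172,r=(.041,.070),half=.0115):
    "TCP whose flush-turned (0.3) front side touches the blade at lever angle th, backed off by gap along +x"
    p=np.array([.044,.144])+rot2(th)@np.array(r)+half*np.array([np.cos(.3),np.sin(.3)])+[gap,0]
    return W(p[0],sg*p[1],z)
def att(sg): return [180,0,-178.0+17.2*sg]
E
python3 - <<'E'
from h import *
s=load('a_top.npz');P=pts(s);print('box',P[200:305,0:70][...,2].max(),P[200:305,0:70].reshape(-1,3).mean(0))
from workcell import bot
p=bot.current_position(); print(tcp(1,0,.03),tcp(1,.3),tcp(-1,.3))
bot.move_linear([p[0],p[1],.36],v=.25)
bot.move_gripper(0,20)
bot.move_ptp(tcp(1,0,.035,z=.33),att(1))
bot.move_linear(tcp(1,0,.035),v=.15)
im,d=bot.get_image('wrist');cv2.imwrite('pics/c_wrist.png',im[:,:,::-1])
im,d=bot.get_image('side');cv2.imwrite('pics/c_side.png',im[:,:,::-1])
im,d=bot.get_image('top');cv2.imwrite('pics/c_top.png',cv2.resize(im[150:310,60:340,::-1],None,fx=2.5,fy=2.5))
print(bot.current_time(),bot.current_position(),bot.current_tool_rot(),bot.current_ft_force(),bot.current_finger_gap())
E
```

```text
box 1.3012908057351817 [0.51940294 0.59839044 0.11082362]
[np.float64(0.6203683142297033), np.float64(0.2626384615930695), 0.172] [np.float64(0.5675704242832494), np.float64(0.26980093686769024), 0.172] [np.float64(0.5832786240297976), np.float64(-0.1827032286938231), 0.172]
4.7417 [0.62594353 0.26303244 0.17308764] [ 1.79984676e+02  1.05046981e-01 -1.60803818e+02] [0.68124345 0.39655022 0.55870669] 0.00036739451962193153
```

View pics/c_wrist.png

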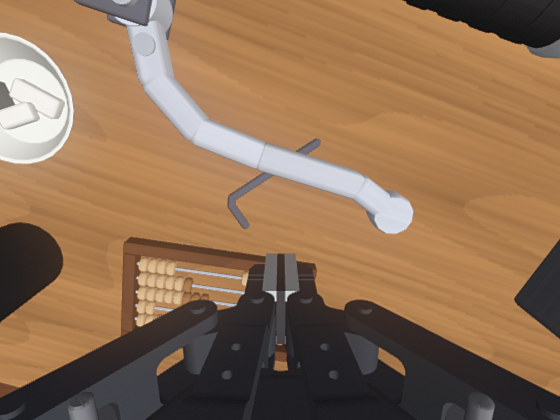

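View pics/c_side.png

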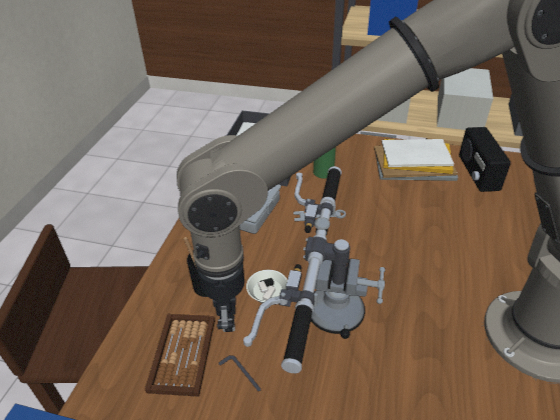

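View pics/c_top.png

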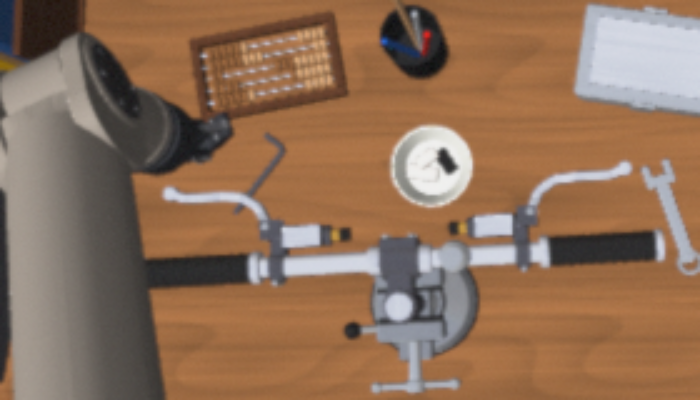

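The wrist view shows the shut fingers at column 281, in front of the straight part of the left blade (262-360, 145-190), with clear space around them. Now press.

```bash
cat >> h.py <<'E'
def nforce(bot,sg,f0):
    f=np.mean([bot.current_ft_force() for _ in range(3)],0)-f0
    n=RB@np.array([np.cos(.3),sg*np.sin(.3)])
    return float(f[:2]@n), f.round(2)
def press(bot,sg):
    t=[]
    bot.move_linear(tcp(sg,0,.010),v=.1); bot.sleep(.3)
    f0=np.array(bot.current_ft_force()); print('f0',f0.round(2))
    start=np.array(bot.current_position()); 
    end=np.array(tcp(sg,.36)); 
    hit=bot.move_linear(end.tolist(),v=.025,stop_force=8); bot.sleep(.15)
    F,f=nforce(bot,sg,f0); p=np.array(bot.current_position())
    print('hit',hit,'F',round(F,2),f,'pos',p.round(4),'short of th.30 by mm',((p-np.array(tcp(sg,.30)))*1000).round(1),bot.current_time())
    return f0
E
python3 - <<'E'
from h import *
from workcell import bot
f0=press(bot,1); np.save('f0.npy',f0)
for i in range(3): bot.sleep(.1); print(nforce(bot,1,f0),bot.current_position().round(4))
im,d=bot.get_image('wrist');cv2.imwrite('pics/d_wrist.png',im[:,:,::-1])
E
```

```text
f0 [-0.2   0.13  0.43]
hit True F 2.74 [ 3.25 -1.   -0.42] pos [0.5671 0.2707 0.1724] short of th.30 by mm [-0.4  0.9  0.4] 6.8833
(2.462543665158712, array([ 2.68, -0.21,  0.58])) [0.5671 0.271  0.1723]
(2.629318255557173, array([ 3.11, -0.95, -0.03])) [0.5671 0.2712 0.1722]
(3.0817033918990013, array([ 3.12,  0.41, -0.33])) [0.567  0.2714 0.1722]
```

View pics/d_wrist.png

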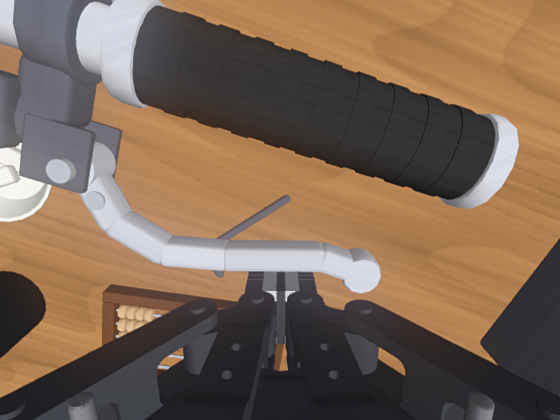

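The blade (225-320, 255) is swung in and lies flush on the fingers, well clear of the grip. The force is about 3 N, so this is the onset of firm. Next are small steps up to about 11 N, then the hold.

```bash
cat >> h.py <<'E'
def favg(bot,sg,f0,n=6):
    L=[]
    for _ in range(n): bot.sleep(.025); L.append(nforce(bot,sg,f0)[0])
    return float(np.mean(L))
def firm_hold(bot,sg,f0,target=11.,T=2.8):
    n=RB@np.array([np.cos(.3),sg*np.sin(.3)]); c=np.array(bot.current_position())
    for i in range(14):
        F=favg(bot,sg,f0); print('step',i,round(F,2),bot.current_position().round(4),(c).round(4))
        if F>target-1: break
        d=min(.0008,(target-F)/3500*.7)
        c[:2]-=n*d; bot.move_linear(c.tolist(),v=.01)
    t0=bot.current_time()
    while bot.current_time()-t0<T:
        print('hold',round(bot.current_time()-t0,2),round(favg(bot,sg,f0),2),bot.current_position().round(4)); bot.sleep(.15)
    print('end',bot.current_time())
E
python3 - <<'E'
from h import *
from workcell import bot
firm_hold(bot,1,np.load('f0.npy'))
E
```

```text
step 0 2.48 [0.567  0.2716 0.1723] [0.567  0.2714 0.1722]
step 1 3.42 [0.5662 0.2717 0.1723] [0.5662 0.2712 0.1722]
step 2 6.37 [0.5661 0.2717 0.1724] [0.5655 0.2709 0.1722]
step 3 8.64 [0.5661 0.2717 0.1725] [0.5647 0.2706 0.1722]
step 4 9.99 [0.5661 0.2717 0.1726] [0.5643 0.2705 0.1722]
step 5 10.82 [0.5661 0.2717 0.1726] [0.5641 0.2704 0.1722]
hold 0.0 10.68 [0.566  0.2717 0.1726]
hold 0.3 10.89 [0.5661 0.2717 0.1726]
hold 0.6 10.68 [0.5661 0.2717 0.1726]
hold 0.9 10.82 [0.5661 0.2717 0.1726]
hold 1.2 10.81 [0.5661 0.2717 0.1726]
hold 1.5 10.9 [0.5661 0.2716 0.1726]
hold 1.8 10.43 [0.5661 0.2717 0.1726]
hold 2.1 10.74 [0.566  0.2717 0.1726]
hold 2.4 11.13 [0.5661 0.2717 0.1726]
hold 2.7 10.79 [0.5661 0.2717 0.1726]
end 12.3833
```

The force rose from 3 to 11 N with the TCP not moving, yet the lever should give about 2 mm over that. I need to find out what the hand is touching.

Run:
```python
from h import *
from workcell import bot
f0=np.load('f0.npy')
f=np.mean([bot.current_ft_force() for _ in range(3)],0); print(f,(f-f0)@[*RB[:,0],0],(f-f0)@[*RB[:,1],0]); print(bot.current_torque(),bot.current_tau().round(1),bot.current_tool_rot(),bot.current_position())
im,d=bot.get_image('wrist');cv2.imwrite('pics/e_wrist.png',im[:,:,::-1])
s=dict(im=im,d=d,**bot.calibration('wrist'));np.savez('e_wrist.npz',**s)
im,d=bot.get_image('side');cv2.imwrite('pics/e_side.png',cv2.resize(im[200:400,150:400,::-1],None,fx=3,fy=3))
```

```text
[ 9.70579223  4.18564991 -4.6065689 ] 10.037076142546459 3.7135704282248936
[ 0.94366854 -2.03211099 -0.0373648 ] [  0.  -57.4   2.4 -21.3  -0.1   3.3   0. ] [ 179.8906736     0.54562517 -160.72981246] [0.56608544 0.27163705 0.17258131]
```

View pics/e_wrist.png

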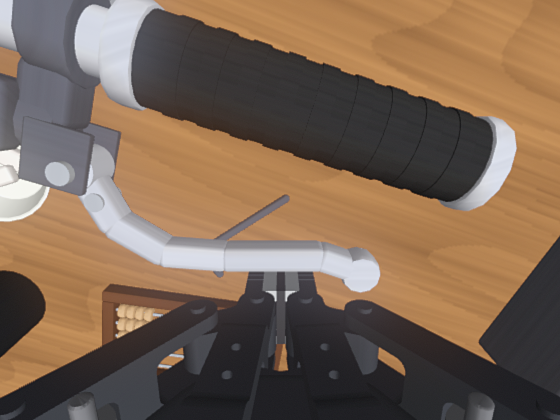

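View pics/e_side.png

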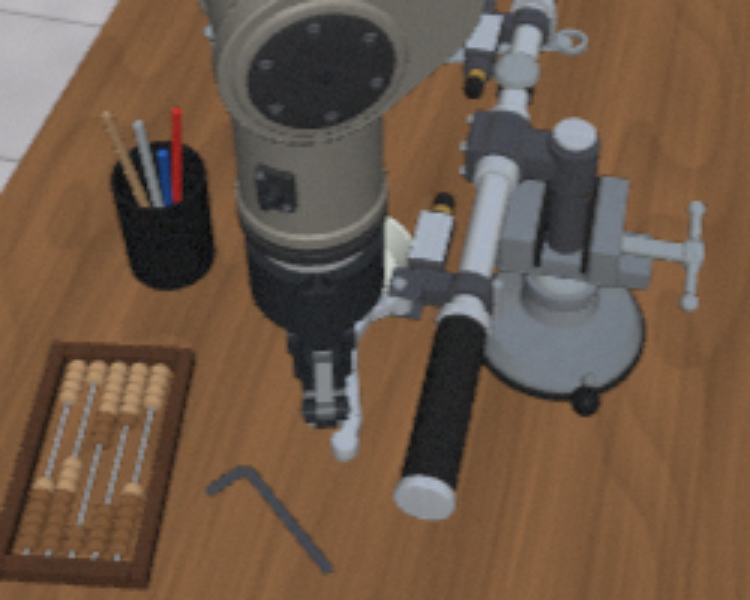

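Run:
```python
from h import *
s=load('e_wrist.npz'); P=pts(s); im=s['im'].astype(int)
m=(im.min(-1)>150)&(P[...,2]>.185)&(P[...,2]<.205)
L=(P[...,:2]-O)@RB
m&=(L[...,0]>.04)&(L[...,1]>.15)
q=L[m]-[.044,.144]
print(P[m][:,2].mean(),m.sum())
for th in np.arange(.22,.42,.02):
    k=q@rot2(th)  # to lever frame
    w=(k[:,1]>.055)&(k[:,1]<.088)
    A=np.polyfit(k[w,1],k[w,0],1); print(round(th,2),'tilt',A[0].round(3),'x',k[w,0].min().round(4),k[w,0].max().round(4),k[w,0].mean().round(4))
```

```text
0.19537505698288518 9019
0.22 tilt -0.077 x 0.0235 0.0351 0.0287
0.24 tilt -0.056 x 0.0249 0.0365 0.0301
0.26 tilt -0.037 x 0.0267 0.0379 0.0315
0.28 tilt -0.017 x 0.0284 0.0423 0.0329
0.3 tilt 0.001 x 0.03 0.0441 0.0343
0.32 tilt 0.021 x 0.0315 0.0458 0.0357
0.34 tilt 0.042 x 0.0327 0.0475 0.0372
0.36 tilt 0.061 x 0.0338 0.0492 0.0387
0.38 tilt 0.085 x 0.0349 0.0509 0.0402
0.4 tilt 0.106 x 0.0362 0.0525 0.0417
```

The blade is at about 0.30-0.33 rad, so it is at firm, and the only contact is at finger height. Referred to the press point, 10.7 N could be as little as about 8.5 N. I'll raise it a little, staying under 15 N, and repeat the hold for margin.

Run:
```python
from h import *
from workcell import bot
f0=np.load('f0.npy'); sg=1
n=RB@np.array([np.cos(.3),sg*np.sin(.3)])
c=np.array([.5641,.2704,.1722])
for i in range(8):
    F=favg(bot,sg,f0); print('step',round(F,2),bot.current_position().round(5))
    if F>12.2: break
    c[:2]-=n*.0004; bot.move_linear(c.tolist(),v=.01)
t0=bot.current_time(); ps=[];Fs=[]
while bot.current_time()-t0<2.4:
    Fs.append(favg(bot,sg,f0)); ps.append(bot.current_position()); bot.sleep(.1)
ps=np.array(ps); print(np.round(Fs,1),ps[0].round(5),ps[-1].round(5))
# release
p=np.array(bot.current_position())
bot.move_linear(tcp(1,0,.004),v=.03)
print(nforce(bot,1,f0))
bot.move_linear(tcp(1,0,.05),v=.08); bot.sleep(.2)
print(nforce(bot,1,f0),bot.current_time())
im,d=bot.get_image('wrist');cv2.imwrite('pics/f_wrist.png',im[:,:,::-1]);np.savez('f_wrist.npz',im=im,d=d,**bot.calibration('wrist'))
s=load('f_wrist.npz'); P=pts(s); im=s['im'].astype(int)
m=(im.min(-1)>150)&(P[...,2]>.185)&(P[...,2]<.205)
L=(P[...,:2]-O)@RB
for y0 in (.198,.214,.23):
    k=m&(abs(L[...,1]-y0)<.003)&(L[...,0]>.04);print(y0,L[k][:,0].min().round(4),L[k][:,0].max().round(4)) if k.any() else 0
```

```text
step 10.44 [0.56606 0.27165 0.17257]
step 11.95 [0.56607 0.2717  0.17269]
step 13.1 [0.56607 0.27164 0.17273]
[13.  12.9 13.  12.7 12.8 13.2 12.8 13.3 13.  13.4] [0.56605 0.27165 0.17272] [0.56606 0.27168 0.17273]
(-0.8314223161435536, array([-0.57, -0.88, -0.35]))
(0.051661146731633356, array([ 0.17, -0.33, -0.87])) 18.0833
0.198 0.0748 0.0841
0.214 0.0748 0.0842
0.23 0.0748 0.0842
```

View pics/f_wrist.png

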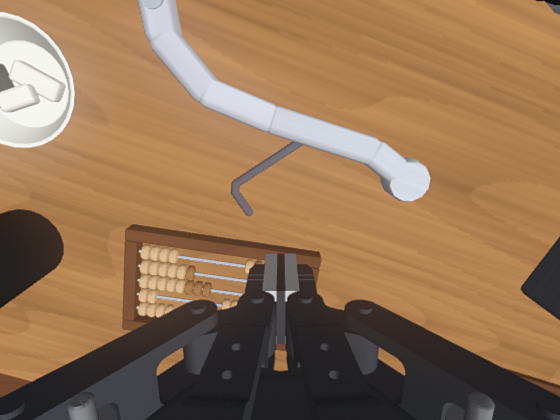

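Run:
```python
from h import *
for f,T in (('f_wrist',[0,.01,-.01]),('e_wrist',[.28,.29,.30,.31,.32,.33,.34])):
    s=load(f+'.npz'); P=pts(s); im=s['im'].astype(int)
    m=(im.min(-1)>150)&(P[...,2]>.193)&(P[...,2]<.205)
    L=(P[...,:2]-O)@RB; m&=(L[...,0]>.04)&(L[...,1]>.15); q=L[m]-[.044,.144]
    for th in T:
        k=q@rot2(th); w=(k[:,1]>.056)&(k[:,1]<.086)
        A=np.polyfit(k[w,1],k[w,0],1); print(f,th,'tilt',A[0].round(4),'pct',np.percentile(k[w,0],[2,50,98]).round(4),'ymax',k[:,1].max().round(4))
```

```text
f_wrist 0 tilt 0.0007 pct [0.031  0.0353 0.0399] ymax 0.1125
f_wrist 0.01 tilt 0.0106 pct [0.0317 0.0361 0.0406] ymax 0.112
f_wrist -0.01 tilt -0.0096 pct [0.0302 0.0346 0.0392] ymax 0.1129
e_wrist 0.28 tilt -0.0177 pct [0.0291 0.0327 0.0378] ymax 0.1138
e_wrist 0.29 tilt -0.008 pct [0.0298 0.0334 0.0384] ymax 0.1134
e_wrist 0.3 tilt 0.0022 pct [0.0305 0.0341 0.0391] ymax 0.113
e_wrist 0.31 tilt 0.013 pct [0.0312 0.0348 0.0398] ymax 0.1126
e_wrist 0.32 tilt 0.023 pct [0.0319 0.0355 0.0405] ymax 0.1122
e_wrist 0.33 tilt 0.0311 pct [0.0325 0.0362 0.0413] ymax 0.1118
e_wrist 0.34 tilt 0.0398 pct [0.0332 0.0369 0.0421] ymax 0.1113
```

The left lever measured 0.30 rad while firm (0.298 from tilt, about 0.31 from offset), held steady, and now reads 0.00 again. Now the right lever.

Run:
```python
from h import *
from workcell import bot
p=bot.current_position()
bot.move_linear([p[0],p[1],.33],v=.2)
bot.move_ptp(tcp(-1,0,.045,z=.33),att(-1))
bot.move_linear(tcp(-1,0,.045),v=.15); bot.sleep(.2)
im,d=bot.get_image('wrist');cv2.imwrite('pics/g_wrist.png',im[:,:,::-1]);np.savez('g_wrist.npz',im=im,d=d,**bot.calibration('wrist'))
im,d=bot.get_image('top');cv2.imwrite('pics/g_top.png',cv2.resize(im[150:310,90:440,::-1],None,fx=2.2,fy=2.2))
print(bot.current_time(),bot.current_position(),bot.current_tool_rot())
```

```text
22.175 [ 0.65068049 -0.1714195   0.17252857] [1.79990785e+02 4.71490460e-02 1.64801689e+02]
```

View pics/g_wrist.png

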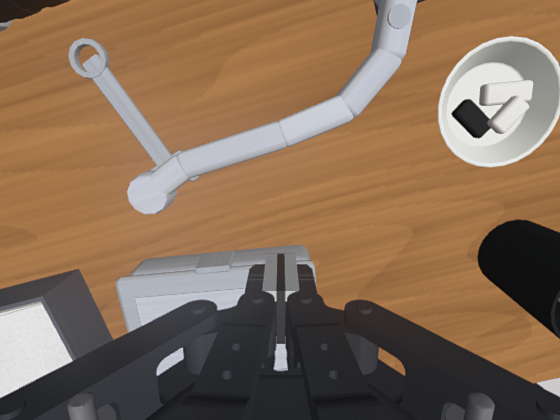

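View pics/g_top.png

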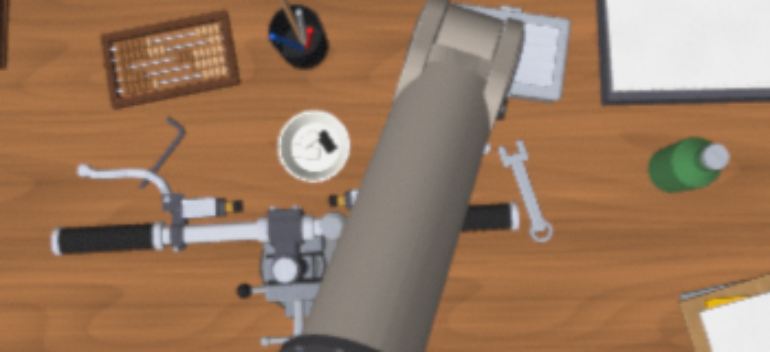

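The wrist view mirrors the left one: fingers at column 281, right blade's straight part at (185-285, 125-165), nothing in the way. The top view shows the left lever fully out and everything else unmoved. Press the right lever.

Run:
```python
from h import *
from workcell import bot
sg=-1
f0=press(bot,sg); np.save('f0r.npy',f0)
firm_hold(bot,sg,f0,target=12.6,T=2.5)
f=np.mean([bot.current_ft_force() for _ in range(3)],0)-f0
im,d=bot.get_image('wrist');cv2.imwrite('pics/i_wrist.png',im[:,:,::-1]);np.savez('i_wrist.npz',im=im,d=d,**bot.calibration('wrist'))
fl=RB.T@f[:2]; p=RB.T@(np.array(bot.current_position()[:2])-O); 
r=p-.0115*np.array([np.cos(.3),-np.sin(.3)])-[.044,-.144]
print('f local',fl,f[2],'moment',r[0]*fl[1]-r[1]*fl[0],'r',r)
```

```text
f0 [ 0.04 -0.02 -0.31]
hit True F 2.79 [2.95 0.21 1.54] pos [ 0.5845 -0.1833  0.1726] short of th.30 by mm [ 1.2 -0.6  0.6] 24.3667
step 0 2.49 [ 0.5844 -0.1835  0.1724] [ 0.5845 -0.1833  0.1726]
step 1 4.46 [ 0.5837 -0.1836  0.1725] [ 0.5837 -0.1831  0.1726]
step 2 6.72 [ 0.5836 -0.1835  0.1726] [ 0.583  -0.1829  0.1726]
step 3 9.44 [ 0.5836 -0.1835  0.1728] [ 0.5822 -0.1827  0.1726]
step 4 11.01 [ 0.5836 -0.1835  0.1729] [ 0.5816 -0.1825  0.1726]
step 5 12.21 [ 0.5836 -0.1835  0.1729] [ 0.5813 -0.1825  0.1726]
hold 0.0 12.21 [ 0.5836 -0.1835  0.1729]
hold 0.3 11.63 [ 0.5836 -0.1835  0.173 ]
hold 0.6 12.28 [ 0.5837 -0.1835  0.173 ]
hold 0.9 11.97 [ 0.5836 -0.1835  0.173 ]
hold 1.2 12.05 [ 0.5836 -0.1835  0.1729]
hold 1.5 11.92 [ 0.5836 -0.1835  0.1729]
hold 1.8 12.13 [ 0.5836 -0.1835  0.1729]
hold 2.1 11.73 [ 0.5836 -0.1835  0.1729]
hold 2.4 12.0 [ 0.5836 -0.1835  0.173 ]
end 29.2167
f local [11.00619805 -4.51179165] -5.342667196770822 moment 0.7941013388601452 r [ 0.01877093 -0.07984518]
```

View pics/i_wrist.png

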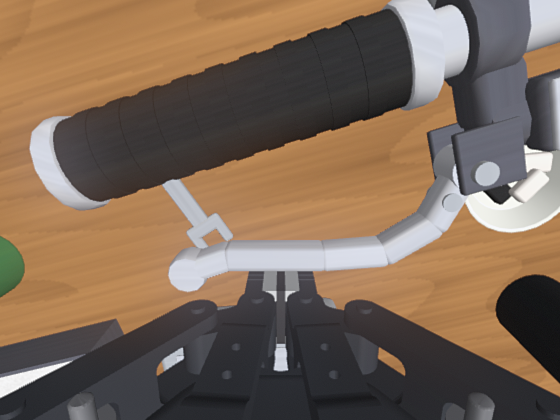

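The right lever is flush on the fingers at (225-325, 255), well clear of its grip, and held steady at 12 N for 2.5 s. Now let it out, back off and check.

Run:
```python
from h import *
from workcell import bot
f0=np.load('f0r.npy'); sg=-1
bot.move_linear(tcp(sg,0,.004),v=.03)
bot.move_linear(tcp(sg,0,.05),v=.08); bot.sleep(.2)
print(nforce(bot,sg,f0))
np.savez('j_wrist.npz',**dict(zip(('im','d'),bot.get_image('wrist'))),**bot.calibration('wrist'))
bot.move_linear(tcp(sg,0,.05,z=.36),v=.2)
p=bot.current_position(); bot.move_ptp([.45,.45,.40],[180,0,160]); bot.sleep(.2)
for n in('top','side'):
    im,d=bot.get_image(n);cv2.imwrite(f'pics/j_{n}.png',im[:,:,::-1]); np.savez(f'j_{n}.npz',im=im,d=d,**bot.calibration(n))
print(bot.current_time())
for f,T,g in (('j_wrist',[0,.01],-1),('i_wrist',[.29,.30,.31,.32],-1),('j_top',[0],-1),('j_top',[0],1),('j_side',[0],1),('j_side',[0],-1)):
    s=load(f+'.npz'); P=pts(s); im=s['im'].astype(int)
    m=(im.min(-1)>110)&(P[...,2]>.187)&(P[...,2]<.205)
    L=((P[...,:2]-O)@RB)*[1,g]; m&=(L[...,0]>.04)&(L[...,0]<.13)&(L[...,1]>.15); q=L[m]-[.044,.144]
    for th in T:
        k=q@rot2(th); w=(k[:,1]>.056)&(k[:,1]<.086)
        if w.sum()>8: print(f,g,th,'tilt',np.polyfit(k[w,1],k[w,0],1)[0].round(4),'pct',np.percentile(k[w,0],[2,50,98]).round(4))
```

```text
(0.7719485965857551, array([ 0.69, -0.39, -0.05]))
35.1083
j_wrist -1 0 tilt 0.0007 pct [0.031  0.0356 0.0404]
j_wrist -1 0.01 tilt 0.0107 pct [0.0317 0.0363 0.0411]
i_wrist -1 0.29 tilt -0.0197 pct [0.0299 0.0335 0.0404]
i_wrist -1 0.3 tilt -0.0154 pct [0.0306 0.0342 0.0411]
i_wrist -1 0.31 tilt -0.0079 pct [0.0313 0.0349 0.0418]
i_wrist -1 0.32 tilt -0.0023 pct [0.032  0.0357 0.0425]
j_top -1 0 tilt 0.0176 pct [0.0317 0.0355 0.0406]
j_top 1 0 tilt -0.0074 pct [0.0314 0.0352 0.0404]
j_side 1 0 tilt -0.0108 pct [0.0321 0.0363 0.0413]
```

View pics/j_top.png

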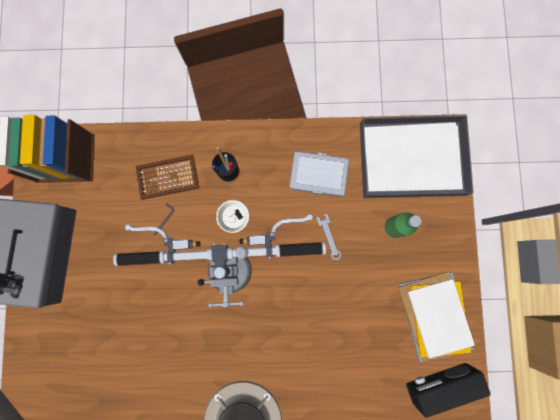

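Both levers are fully out (127-165, 228 and 275-312, 218), every other item is where it started, and the arm is clear.

Run:
```python
from workcell import bot
print(bot.current_position(),bot.current_ft_force(),bot.current_joint_vel().round(2)); bot.hand_in()
```

```text
[0.45030206 0.44971869 0.39997365] [ 0.46357882  0.60942555 -0.37584172] [-0.19 -0.07 -0.2  -0.12 -0.01 -0.08 -0.06]
the job is handed in; nothing more can be done
```

I checked both brake levers, left first and then right, and handed the job in at about 35 s of the 64 s allowed. I pressed each one with the side of the shut fingers.

| Lever | Hold force | Hold time | Swing while firm | After release |
|---|---|---|---|---|
| Left | about 10.8 N, then about 13 N | 2.8 s, then 2.4 s | about 0.30–0.32 rad | back to 0.00 rad |
| Right | about 12 N | 2.5 s | about 0.30–0.32 rad | back to 0.00 rad |

- **Left held twice:** the first hold could have been as little as about 8.5 N at the press point. I raised the force without letting the lever out and held again.
- **Sinking and clearance:** neither lever sank; the fingers stayed within 0.1 mm during the holds. In the wrist pictures both blades stayed well clear of the grips. I judged that by eye and did not measure the gap.
- **Other things on the desk:** in the last top picture nothing else had visibly moved, and the arm was clear of everything.

**Disagreement with your notes:** once firm, the fingers moved less than about 0.1 mm while the force rose from about 4 N to 12–13 N. Your figure of 1 mm per 3.5 N predicts about 2 mm. Both levers behaved the same, and I did not find the cause. The measured swing and the direction of the force both fit the lever being at its firm stop, with nothing else touched.

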